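# Close the centring jig on a stack of lantern collars

### The job

Set up the two loose terracotta lantern collars in the wooden centring jig: lower the wide collar over the steel post until it is fully home on the jig, then the narrow one on top of it, without dropping either. Then turn the jig's spring-return dial clockwise (seen from above) past its first two clicks to the third, so that the jaws close round the stack, and hold it there: the program finishes with the gripper still holding the dial at the third click. Leave the pots and tools standing about where they are.

Things in the scene. Friction and masses are not known exactly. Their poses are not given: they have to be found in the camera images.
- collar_wide: the wide terracotta collar: a plain flat ring lying on the table, outside diameter 62 mm, bore 21 mm, 24 mm tall, 0.09 to 0.17 kg. Origin: centre of its underside, z up along the bore.
- collar_narrow: the narrow terracotta collar: a plain flat ring lying on the table, outside diameter 46 mm, bore 21 mm, 24 mm tall, 0.045 to 0.09 kg. Origin: centre of its underside, z up along the bore. The two collars change places between starts, one to the left and one to the right of the jig.
- jig: the centring jig: a wooden plate fixed to the table, 120 mm along its x, 270 mm along its y, 20 mm thick, with a steel post and a dial on it. Origin: centre of its underside. In its axes (z up) the post stands at y -80 mm and the dial's vertical axis at y +80 mm, both at x 0; they are 160 mm apart.
- post_foot (a point): foot of the jig's fixed upright steel post (16 mm diameter), on the top of the plate, 20 mm above the table; axes as the jig's. The wide collar is home when the centre of its underside is here, the narrow one when it rests on the wide one, 24 mm higher.
- post_tip (a point): tip of the same post, 58 mm above post_foot (78 mm above the table). The top 10 mm is a cone from 16 mm down to 6 mm diameter.
- jaw_near: one of two like V-shaped aluminium jaws, 16 mm tall above the plate, at the jig's -x and +x sides of the post; this is the one at -x. Origin: post_foot while the dial rests. At rest they clear a seated wide collar by about 12 mm; turning the dial draws them in 10 mm per rad, to 2 mm off it at the third click. None at the y sides: fingers closing along the jig's y have room to the plate.
- dial_grip (a point): point on the vertical axis of the dial, at grip height, 75 mm above the table; turns with the dial. An upright black bar through the axis: 48 mm along this point's x, 14 mm thick along its y, from 10 mm above to 20 mm below this point, standing on a 58 mm disc. Pinch it from above, fingers closing along y. At rest its x is turned +0.6 rad (counter-clockwise from above) from the jig's x.
- dial_housing (a point): centre of the top of the dial's fixed grey housing, 90 x 90 mm, 48 mm above the table, under the dial; axes as the jig's. On it four small brass nubs mark rest and the three clicks, 0.4 rad apart; a white nose at the bar's -x end points at them.
- dial (a joint): dial angle in rad: 0 at rest, growing clockwise from above. Clicks (detents) at 0.4, 0.8, 1.2; end stop at 1.40. A spring returns it to 0 from anywhere when let go (about 0.05 N m near rest, 0.13 at the third click; getting over each click adds up to about 0.04): the clicks are felt but do not hold it.
- paint_jar: bystander, leave alone: clear jar with a screw cap, 48 mm across, 60 mm tall, loose on the table. Origin: centre of its underside.
- cup: bystander, leave alone: glazed drinking cup, 66 mm across, 65 mm tall, loose on the table. Origin: centre of its underside.
- bowl: bystander, leave alone: small painted bowl, 100 mm across, 45 mm tall, loose on the table. Origin: centre of its underside.
- vase: bystander, leave alone: small terracotta vase, 80 mm across, 100 mm tall, loose on the table. Origin: centre of its underside.
- brush: bystander, leave alone: paint brush lying flat, about 200 mm long.
- spatula: bystander, leave alone: modelling spatula lying flat, about 280 mm long.
- figurine: bystander, leave alone: dark turned figurine, 68 mm across, 90 mm tall, loose on the table. Origin: centre of its underside.
There are look-alikes about, which are no part of the job. Leave any blue or pink look-alike of the collar_wide alone. Leave any turquoise or white look-alike of the collar_narrow alone.

How it is judged (in metres and radians):
On the way, in this order (a step that is already met when the one before it is completed fails the run):
1. the wide collar is on the post, fully home on the plate (horizontal distance between collar_wide and post_foot below 0.004 m and z of collar_wide in the frame of post_foot below 0.003 m and angle between collar_wide's own z axis and vertical below 0.08 rad), for 0.2 s.
2. the narrow collar is on the post, fully home on the wide one, and released (all of step 1 and horizontal distance between collar_narrow and post_foot below 0.004 m and z of collar_narrow in the frame of post_foot between 0.021 and 0.027 m and angle between collar_narrow's own z axis and vertical below 0.08 rad and contact force between the fingers and collar_narrow below 0.2 N), for 0.2 s.
At the end, for the whole second after the job is handed in: Wide collar home on the plate (underside within 3 mm of it), narrow collar home on the wide one (underside 21 to 27 mm above the plate), both within 4 mm of the post's axis, level and not touched; the dial held still by the fingers (more than 1 N on it) at the third click, 1.08 to 1.32 rad (all of step 2 and value of joint dial between 1.08 and 1.32 rad and velocity of joint dial between -0.1 and 0.1 rad/s and contact force between the fingers and dial above 1 N and contact force between the fingers and collar_wide below 0.2 N); the arm keeps its last pose, push and grip.
It fails at once if the collar_wide is dropped: it falls free of the fingers faster than 0.45 m/s (about a 10 mm drop) (linear speed of collar_wide above 0.45 m/s and contact force between the fingers and collar_wide below 0.05 N).
It fails at once if the collar_narrow is dropped: it falls free of the fingers faster than 0.45 m/s (about a 10 mm drop) (linear speed of collar_narrow above 0.45 m/s and contact force between the fingers and collar_narrow below 0.05 N).
It fails at once if a pot or tool standing about is moved more than 40 mm (distance of any of paint_jar, cup, bowl, vase, brush, spatula, figurine from where it was at the start of the episode above 0.04 m).
It also fails if it takes over 69 s, if anything falls off the work surface, if the arm or the gripper's body presses on something with over 40 N, if the wrist force passes 120 N, or if a joint passes its speed limit or range.

### The arm

A 6-joint arm with a two-finger parallel gripper is mounted at the origin on the work surface. World frame = base frame: x ahead of the robot, y to its left, z up, the work surface at z = 0. Lengths are in mm, angles in rad, forces in N, time in s.
With the tool pointing down it reaches from about 300 to 775 mm from the base axis. Payload 14.6 kg.
Tool frame: the origin (TCP) lies at the very end of the fingers, on their centre line; the grasp point (between the pads) lies 19 mm behind it; z points along the fingers, y is the line along which they close (so a half turn about z gives the same grasp; the last joint's range is limited). The gripper opens to 94 mm and grips with 3 to 60 N. Pads are 16 mm wide; open, the fingers measure 119 mm over their backs; the gripper's body (75 mm by 177 mm) begins 78 mm behind the grasp point.
Start: joints at [-1.395, 0.3, 1.521, -0, 1.321, -0.067], TCP at [132.225, -533.859, 205.446] pointing down, gripper open.
Joint ranges: [-3.03, 3.03], [-0.79, 2.21], [0.23, 2.52], [-1.04, 4.18], [0, 3.07], [-2.55, 2.55]. Speed limits (rad/s): [2.22, 2.22, 2.57, 3.14, 3.14, 3.14].

### API

Orientations are given as [roll, pitch, yaw] about the fixed x, y, z axes, in that order (R = Rz(yaw) Ry(pitch) Rx(roll)).
In Python, from cell import manip, camera, get_calibration gives the robot as it stands. The module is installed in compiled form; this text tells all that it offers.
- The arm moves only by the tool jog_arm, never from a script. Its argument "plan" is one flat list of numbers, 6 for each row, row after row: the shift along the world's x, y, z in m, then the turn, a rotation vector about the world's x, y, z in degrees. A call has 1 to 20 rows; each row is the pose to reach, as a shift and turn from the pose commanded when the call began; what a row does not reach only later rows make up. A row lasts 1/10 s, in which the tool goes at most 50 mm and 8.59 degrees, less where a joint would pass 70% of its speed; a pose out of reach is approached as far as the arm can. A call with a gripper value outside its range is refused whole. "claw" is the finger opening in m, from 0 to 0.094, set as the call begins (left out, the last holds). The fingers move at their own pace and stop on an object; "force" is the grip in N (left out, the last holds). Time passes only in rows, so rows that repeat a pose let the fingers close. It gives the time, the measured TCP pose, the force, the opening and the grip force at its end, in the units of the state.
- manip.read_state(): the state, without advancing time (a new reading comes with each control period).
- camera(name): name is "side" or "top"; returns (picture, depth): 400x640x3 uint8, red, green, blue; 400x640 float32, mm along the optical axis (not along the pixel's ray), 0 where there is no reading.
- get_calibration(name): a dict with "fx", "fy", "cx", "cy" (pixels), "origin" and "attitude" of the camera in the world. Camera axes: x right, y down, z forward; pixel columns grow to the right and rows downward; lengths in mm; the calibration is good to about 2 mm. A picture is of the moment at which its call begins. get_calibration takes no time and is no camera call.
- manip.sign_off(): hands the job in; it is judged then, once.
The state is a dict: "clock": time; "joints": joint angles; "qd": joint speeds; "effort": joint torques, N m; "eef_pos": TCP position; "eef_rot": TCP orientation; "wrist_force": force on the tool from outside, world axes, zero at the start; "moment": the same for the moment, N m; "finger_gap": finger opening in mm; "finger_force": force on a finger pad.
Only numpy, scipy, OpenCV 4.12 (cv2) and the standard library are available. Lean on these libraries where they do the work, as an engineer would, in place of code of your own. Each camera call takes 0.05 s, during which the arm holds its last target. There are 200 camera calls.

## Working session

There is one attempt and no reset: what is moved stays moved. The work goes in short steps, Python scripts to look and compute and a tool call to move; the robot and the scene stay as the last step left them, time stands still between calls to the robot, and variables do not carry over. Pictures are saved under pics/ and viewed, at most 10 in all, crops included, and the job is handed in when it is done.

Besides the shell and the picture viewer there is one more tool, called after "Request:" as a command line: name --argument value ..., lists and objects as JSON in quotes. jog_arm: Moves the arm, as the interface text tells. Its arguments: {"type":"object","properties":{"plan":{"type":"array"},"claw":{"type":"number"},"force":{"type":"number"}},"required":["plan"]}

```bash
mkdir -p pics; cat > h.py <<'E'
import numpy as np, cv2
from cell import manip, camera, get_calibration
from scipy.spatial.transform import Rotation as R
def cal(n):
    c=get_calibration(n); return c
def pts(n,d):
    c=cal(n); A=np.array(c["attitude"])
    if A.shape!=(3,3): A=R.from_euler('xyz',A).as_matrix()
    v,u=np.mgrid[0:400,0:640]
    P=np.stack([(u-c["cx"])/c["fx"]*d,(v-c["cy"])/c["fy"]*d,d],-1)
    return P@A.T+np.array(c["origin"])
def ray(n,u,v,z):
    c=cal(n); A=np.array(c["attitude"])
    if A.shape!=(3,3): A=R.from_euler('xyz',A).as_matrix()
    r=A@np.array([(u-c["cx"])/c["fx"],(v-c["cy"])/c["fy"],1]); o=np.array(c["origin"])
    return o+r*(z-o[2])/r[2]
def proj(n,p):
    c=cal(n); A=np.array(c["attitude"])
    if A.shape!=(3,3): A=R.from_euler('xyz',A).as_matrix()
    q=A.T@(np.array(p,float)-np.array(c["origin"]))
    return np.array([c["fx"]*q[0]/q[2]+c["cx"],c["fy"]*q[1]/q[2]+c["cy"]])
E
python3 - <<'E'
from h import *
for n in("top","side"):
    p,d=camera(n); np.savez(f"/tmp/{n}0.npz",p=p,d=d); cv2.imwrite(f"pics/{n}0.png",p[:,:,::-1]); print(cal(n))
print(manip.read_state())
E
```

```text
{'fx': 396.4462998026244, 'fy': 396.4462998026244, 'cx': 319.2481717194216, 'cy': 199.28878207924132, 'origin': array([ 480.21473308,   15.77856272, 1331.17295739]), 'attitude': array([-3.06564887, -0.00763811, -1.5848883 ])}
{'fx': 362.78235456151435, 'fy': 362.78235456151435, 'cx': 319.914710844547, 'cy': 198.86094905447612, 'origin': array([ 17.3027241 , 635.56878579, 554.17097772]), 'attitude': array([-2.07228782,  0.02253052, -2.4327076 ])}
{'clock': 0.1, 'joints': array([-1.39459726e+00,  3.00438766e-01,  1.52148462e+00,  1.67845256e-05,
        1.32071473e+00, -6.66085420e-02]), 'qd': array([ 5.78078561e-04, -5.58950367e-04, -2.07930805e-03,  9.56143028e-08,
        1.75098241e-03, -6.01253092e-04]), 'effort': array([ 1.43075267e-03, -5.32644868e+01, -3.53282547e+01,  7.09775719e-02,
        2.35256605e-02, -6.75012507e-05]), 'eef_pos': array([ 132.19306636, -533.64473241,  204.94487321]), 'eef_rot': array([-3.14055059e+00, -8.58074956e-05,  2.42803406e-01]), 'wrist_force': array([0.2971828 , 0.41044131, 0.46123886]), 'moment': array([-0.05570813, -0.03340776,  0.01564668]), 'finger_force': 0.0, 'finger_gap': 93.8741635607997}
```

View pics/top0.png

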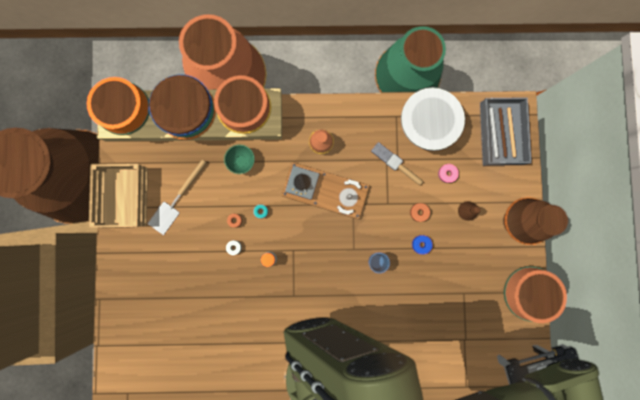

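View pics/side0.png

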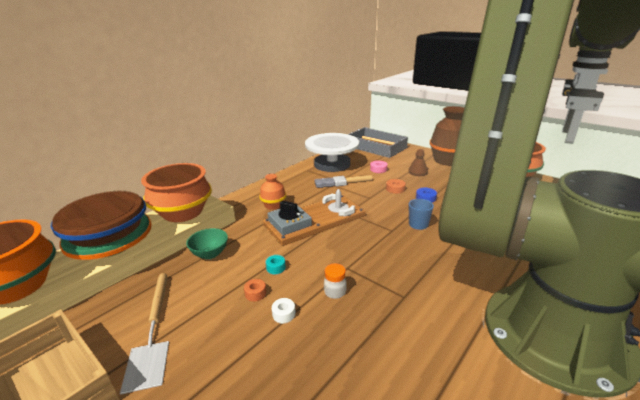

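Top view: the terracotta rings are narrow at (234,220) and wide at (421,212). The look-alikes are turquoise (260,211), white (233,247), blue (422,245) and pink (449,173). The dial is at (303,182) and the post at about (349,197). Next I measure these and check one enlarged crop.

```bash
python3 - <<'E'
from h import *
z=np.load("/tmp/top0.npz"); p,d=z["p"],z["d"]; P=pts("top",d)
hsv=cv2.cvtColor(p,cv2.COLOR_RGB2HSV)
print("table z",[P[v,u].round(1) for u,v in((290,230),(450,250))])
for nm,u,v in(("narrow",234,220),("wide",421,212)):
    w=p[v-14:v+15,u-14:u+15]; print(nm, d[v-14:v+15,u-14:u+15].min())
    Z=P[v-16:v+17,u-16:u+17]; m=((Z[...,2]>14)&(Z[...,2]<40)).astype(np.uint8)
    c,_=cv2.findContours(m,cv2.RETR_EXTERNAL,cv2.CHAIN_APPROX_NONE)
    c=max(c,key=cv2.contourArea); (cx,cy),r=cv2.minEnclosingCircle(c); M=c[:,0].mean(0)
    print(cx+u-16,cy+v-16,r,M+[u-16,v-16],ray("top",cx+u-16,cy+v-16,24).round(1),"diam",2*r*(1331-24)/396, np.median(Z[m>0][:,2]))
    # colour
    mm=((hsv[...,0]<12)&(hsv[...,1]>150)).astype(np.uint8)[v-16:v+17,u-16:u+17]
    c,_=cv2.findContours(mm,cv2.RETR_EXTERNAL,cv2.CHAIN_APPROX_NONE)
    if c:
        c=max(c,key=cv2.contourArea);(cx,cy),r=cv2.minEnclosingCircle(c);print(" col",cx+u-16,cy+v-16,r,ray("top",cx+u-16,cy+v-16,24).round(1))
# jig: housing top points z 44..52, post
S=P[150:230,270:385]
m=(S[...,2]>42)&(S[...,2]<53); m[:,60:]=0
r=cv2.minAreaRect(S[m][:,:2].astype(np.float32)); print("housing",r,m.sum())
m=(S[...,2]>12)&(S[...,2]<28); r=cv2.minAreaRect(S[m][:,:2].astype(np.float32)); print("plate",r,m.sum())
m=(S[...,2]>56); m[:,:55]=0; print("post",S[m].round(0)[:20], np.argwhere(m)[:20]+[150,270])
m=(S[...,2]>72); m[:,55:]=0; print("bar",cv2.minAreaRect(S[m][:,:2].astype(np.float32)), S[m].mean(0))
a=cv2.resize(p[150:260,215:445],None,fx=3.4,fy=3.4,interpolation=cv2.INTER_CUBIC); cv2.imwrite("pics/crop1.png",a[:,:,::-1])
E
```

```text
table z [array([479.6, 103.2,   4.6]), array([ 405.6, -429.6,    2.9])]
narrow 0.0
234.11971855163574 220.17605590820312 7.216296672821045 [234.02631579 220.42105263] [514.4 285.3  24. ] diam 47.6348472291773 23.791683122506242
 col 234.2916660308838 220.3229160308838 6.837632656097412 [513.9 284.7  24. ]
wide 0.0
420.0 212.0 9.486932754516602 [419.98076923 212.11538462] [ 532.9 -328.    24. ] diam 62.62333894016767 23.90166827634414
 col 419.94444465637207 212.05555534362793 9.452057838439941 [ 532.7 -327.8   24. ]
housing ((672.1220703125, 47.01664733886719), (89.84002685546875, 170.70867919921875), 71.2481689453125) 530
plate ((666.6677856445312, -46.78607177734375), (294.29638671875, 246.9260711669922), 72.10433197021484) 2083
post [[ 738.  -16.   56.]
 [ 737.  -20.   58.]
 [ 480.   16. 1331.]
 [ 480.   16. 1331.]
 [ 480.   16. 1331.]
 [ 480.   16. 1331.]
 [ 480.   16. 1331.]
 [ 480.   16. 1331.]
 [ 480.   16. 1331.]
 [ 480.   16. 1331.]
 [ 480.   16. 1331.]
 [ 480.   16. 1331.]
 [ 480.   16. 1331.]
 [ 480.   16. 1331.]
 [ 480.   16. 1331.]
 [ 480.   16. 1331.]
 [ 480.   16. 1331.]
 [ 480.   16. 1331.]
 [ 480.   16. 1331.]
 [ 591.  -87.   73.]] [[150 325]
 [150 326]
 [150 369]
 [151 375]
 [151 383]
 [154 364]
 [156 347]
 [157 335]
 [161 383]
 [162 335]
 [165 378]
 [168 358]
 [172 339]
 [183 338]
 [183 342]
 [184 328]
 [185 343]
 [187 361]
 [192 346]
 [194 348]]
bar ((568.07470703125, 41.311370849609375), (182.9879913330078, 13.647087097167969), 15.961770057678223) [595.4089127   48.98728279 396.25682377]
```

View pics/crop1.png

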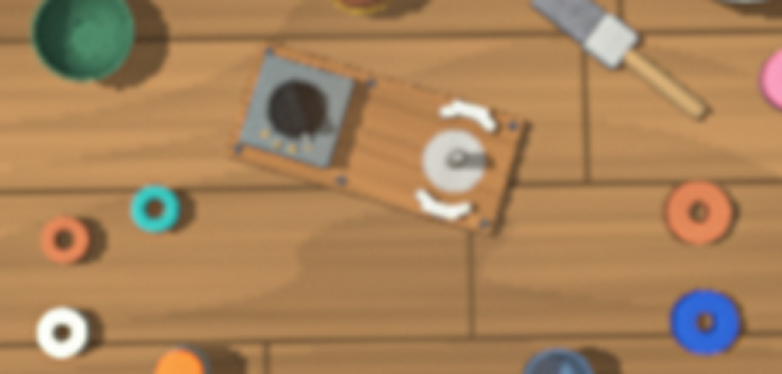

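The crop confirms the two terracotta rings: narrow at crop (65,240) and wide at (699,212). The housing is at about (295,110), and the post tip at about (457,158) on a light disc. I'll get the jig pose from the plate and housing outlines.

```bash
python3 - <<'E'
from h import *
z=np.load("/tmp/top0.npz"); p,d=z["p"],z["d"]; P=pts("top",d)
Z=np.where(d>0,P[...,2],0)
m=((Z>13)&(Z<110)).astype(np.uint8); m[:150]=0;m[230:]=0;m[:,:270]=0;m[:,385:]=0
n,l,s,c=cv2.connectedComponentsWithStats(m); k=1+s[1:,4].argmax(); print(s[k])
m=(l==k)
cn,_=cv2.findContours(m.astype(np.uint8),0,1); r=cv2.minAreaRect(cn[0]); b=cv2.boxPoints(r); print(r)
# plate corners at z=20
print("corners",np.array([ray("top",*q,20)[:2] for q in b]).round(1))
hm=m&(Z>42)&(Z<56); hm[:,325:]=0
cn,_=cv2.findContours(hm.astype(np.uint8),0,1); q=max(cn,key=cv2.contourArea); r=cv2.minAreaRect(q); hb=np.array([ray("top",*x,48)[:2] for x in cv2.boxPoints(r)]);print("housing",hb.mean(0),np.linalg.norm(np.diff(hb,axis=0),axis=1),hb.round(1))
print("tip",ray("top",349.4,196.5,78), "disc",ray("top",215+455/3.4,150+161/3.4,20))
for n,f in(("side",1),):
    z=np.load("/tmp/side0.npz"); a=cv2.resize(z["p"][160:310,235:455],None,fx=3.6,fy=3.6,interpolation=cv2.INTER_CUBIC); cv2.imwrite("pics/crop2.png",a[:,:,::-1])
# bar dark pixels
g=p.max(2); dk=((g<45)&m); print("dark",np.argwhere(dk).mean(0)[::-1], dk.sum()); uv=np.argwhere(dk).mean(0)[::-1]; print(ray("top",*uv,75))
E
```

```text
[ 282  162   87   58 2887]
((325.2386474609375, 190.3313751220703), (81.1981430053711, 35.96845245361328), 16.886791229248047)
corners [[ 593.3  130.5]
 [ 708.2   94.8]
 [ 625.6 -163. ]
 [ 511.6 -125.7]]
housing [634.04037454  60.01126897] [90.01299954 89.83920374 89.91615065] [[604.9 116.2]
 [690.8  89.1]
 [663.    3.7]
 [577.4  31.1]]
tip [583.01004972 -90.95110517  78.        ] disc [584.95238926 -93.91943448  20.        ]
dark [nan nan] 0
[nan nan nan]<stdin>:16: RuntimeWarning: Mean of empty slice.
  ret = um.true_divide(
```

View pics/crop2.png

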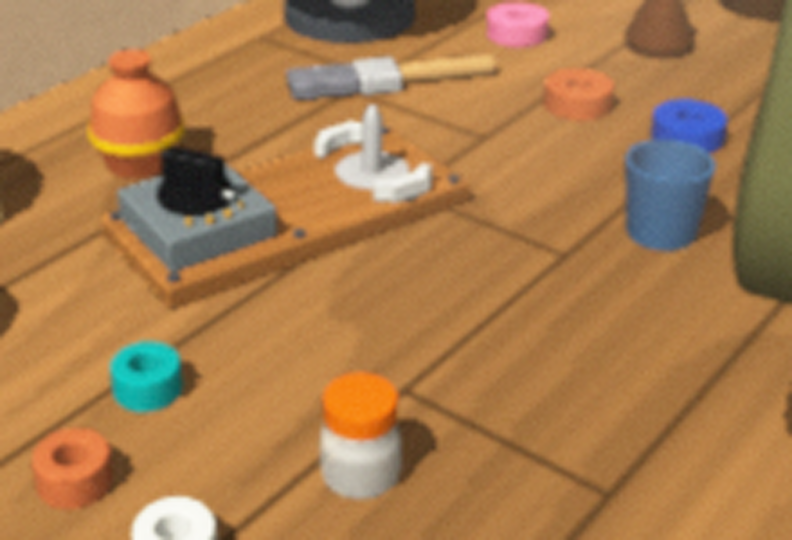

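Request:
jog_arm --plan '[0.4,0.206,-0.085,0,0,148.2,0.4,0.206,-0.085,0,0,148.2,0.4,0.206,-0.085,0,0,148.2,0.4,0.206,-0.085,0,0,148.2,0.4,0.206,-0.085,0,0,148.2,0.4,0.206,-0.085,0,0,148.2,0.4,0.206,-0.085,0,0,148.2,0.4,0.206,-0.085,0,0,148.2,0.4,0.206,-0.085,0,0,148.2,0.4,0.206,-0.085,0,0,148.2,0.4,0.206,-0.085,0,0,148.2,0.4,0.206,-0.085,0,0,148.2,0.4,0.206,-0.085,0,0,148.2,0.4,0.206,-0.085,0,0,148.2,0.4,0.206,-0.085,0,0,148.2,0.4,0.206,-0.085,0,0,148.2,0.4,0.206,-0.085,0,0,148.2,0.4,0.206,-0.085,0,0,148.2,0.4,0.206,-0.085,0,0,148.2,0.4,0.206,-0.085,0,0,148.2]' --claw 0.094 --force 20

```text
clock: 2.1
eef_pos: [532.1, -327.8, 120.2]
eef_rot: [3.141, -0.0, 2.828]
wrist_force: [0.2, -0.6, 0.1]
finger_gap: 93.9
finger_force: 0.0
```

```bash
python3 - <<'E'
from h import *
print({k:np.round(v,3) for k,v in manip.read_state().items()})
p,d=np.load("/tmp/side0.npz").values()
print("tip seen",235+372/3.6,160+108/3.6,"proj",proj("side",(584.8,-92.5,78)))
hsv=cv2.cvtColor(p,cv2.COLOR_RGB2HSV); mm=((hsv[...,0]<12)&(hsv[...,1]>140)).astype(np.uint8)
for nm,q in(("wide",(532.9,-328,12)),("narrow",(514.2,285,12))):
    u,v=proj("side",q); n,l,s,c=cv2.connectedComponentsWithStats(mm); w=l[int(v),int(u)]
    b=s[w]; R=31 if nm=="wide" else 23
    t=np.linspace(0,6.28,73); pr=np.array([proj("side",(q[0]+R*np.cos(a),q[1]+R*np.sin(a),h)) for a in t for h in(0,24)])
    print(nm,w,"seen bbox",b[0],b[1],b[0]+b[2],b[1]+b[3],"model",pr.min(0).round(1),pr.max(0).round(1))
E
```

```text
{'clock': np.float64(2.1), 'joints': array([-0.611,  0.542,  1.384, -0.   ,  1.216, -1.868]), 'qd': array([-0.001, -0.001,  0.   ,  0.   ,  0.001,  0.002]), 'effort': array([-3.0000e-03, -6.4900e+01, -3.3724e+01, -3.6000e-02,  6.8000e-02,
       -1.3700e-01]), 'eef_pos': array([ 532.111, -327.795,  120.168]), 'eef_rot': array([ 3.141, -0.   ,  2.828]), 'wrist_force': array([ 0.199, -0.646,  0.108]), 'moment': array([-0.012, -0.137, -0.006]), 'finger_force': np.float64(0.0), 'finger_gap': np.float64(93.877)}
tip seen 338.3333333333333 190.0 proj [338.77196224 189.51752102]
wide 29 seen bbox 386 179 405 193 model [385.5 178.6] [405.3 193.6]
narrow 135 seen bbox 244 279 267 301 model [244.7 278. ] [267.5 301.5]
```

The side view agrees with the top estimates to within a pixel. Descending and gripping the wide collar.

Request:
jog_arm --plan '[0,0,-0.04,0,0,0,0,0,-0.08,0,0,0,0,0,-0.1,0,0,0,0,0,-0.115,0,0,0,0,0,-0.115,0,0,0,0,0,-0.115,0,0,0]'

```text
clock: 2.7
eef_pos: [532.7, -328.2, 6.4]
eef_rot: [-3.141, 0.001, 2.829]
wrist_force: [0.6, 0.1, 0.6]
finger_gap: 94.0
finger_force: 0.0
```

Request:
jog_arm --plan '[0,0,0,0,0,0,0,0,0,0,0,0,0,0,0,0,0,0,0,0,0,0,0,0,0,0,0,0,0,0,0,0,0,0,0,0,0,0,0,0,0,0,0,0,0,0,0,0]' --claw 0.05 --force 20

```text
clock: 3.5
eef_pos: [532.3, -327.9, 5.7]
eef_rot: [3.142, 0.0, 2.829]
wrist_force: [-0.6, 1.8, 4.4]
finger_gap: 60.9
finger_force: 19.9
```

Request:
jog_arm --plan '[0,0,0.02,0,0,0,0,0,0.05,0,0,0,0,0,0.09,0,0,0,0,0,0.12,0,0,0,0.01,0.04,0.12,0,0,0,0.02,0.085,0.12,0,0,0,0.03,0.13,0.12,0,0,0,0.04,0.175,0.12,0,0,0,0.048,0.21,0.12,0,0,0,0.0525,0.235,0.12,0,0,0,0.0525,0.235,0.12,0,0,0,0.0525,0.235,0.12,0,0,0,0.0525,0.235,0.12,0,0,0]'

```text
clock: 4.8
eef_pos: [584.5, -93.8, 125.2]
eef_rot: [-3.141, -0.0, 2.829]
wrist_force: [0.5, 0.6, -1.5]
finger_gap: 60.6
finger_force: 19.9
```

```bash
python3 - <<'E'
from h import *
s=manip.read_state(); print(s["eef_pos"],s["finger_gap"])
p,d=camera("side"); np.savez("/tmp/side1.npz",p=p,d=d)
q=s["eef_pos"]+np.array([0,0,-5.5]); u,v=proj("side",q)
print("proj underside",u,v, "tip",proj("side",(584.8,-92.5,78)))
hsv=cv2.cvtColor(p,cv2.COLOR_RGB2HSV); mm=((hsv[...,0]<12)&(hsv[...,1]>140)).astype(np.uint8)
n,l,st,c=cv2.connectedComponentsWithStats(mm)
for i in range(1,n):
    if st[i,4]>20 and abs(c[i]-[u,v]).max()<40: print(st[i],c[i])
t=np.linspace(0,6.28,73); pr=np.array([proj("side",(q[0]+31*np.cos(a),q[1]+31*np.sin(a),q[2]+h)) for a in t for h in(0,24)]); print("model",pr.min(0),pr.max(0))
a=cv2.resize(p[120:230,270:410],None,fx=5,fy=5,interpolation=cv2.INTER_CUBIC); cv2.imwrite("pics/crop3.png",a[:,:,::-1])
E
```

```text
[584.52504198 -93.79555185 125.22806592] 60.56834503875352
proj underside 339.1705933906376 176.15298871881564 tip [338.77196224 189.51752102]
[333 164  17  16 241] [340.62240664 171.4813278 ]
model [328.01617263 163.87443655] [350.40874652 180.99097672]
```

View pics/crop3.png

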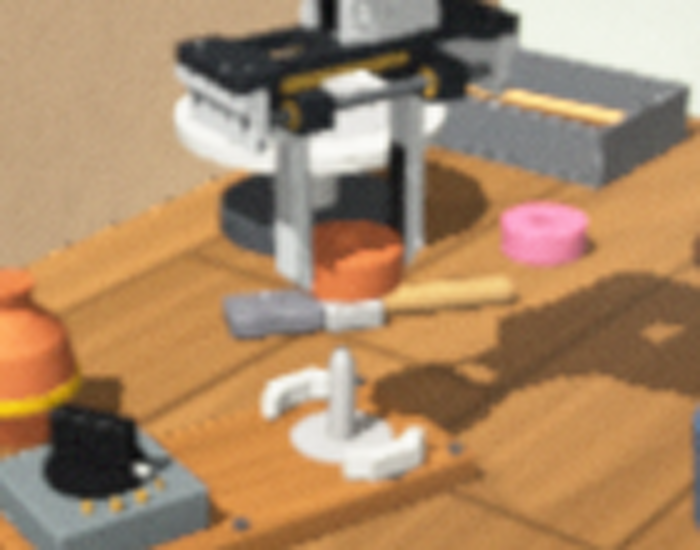

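The wide collar is held level at crop (358,262), above and behind the post at (342,350). Its image edges match the expected pose. Lowering it.

Request:
jog_arm --plan '[0,0.001,-0.02,0,0,0,0,0.001,-0.034,0,0,0,0,0.001,-0.038,0,0,0,0,0.001,-0.042,0,0,0,0,0.001,-0.046,0,0,0,0,0.001,-0.05,0,0,0,0,0.001,-0.055,0,0,0,0,0.001,-0.06,0,0,0,0,0.001,-0.06,0,0,0]'

```text
clock: 5.75
eef_pos: [584.4, -91.8, 64.7]
eef_rot: [-3.141, -0.001, 2.829]
wrist_force: [0.1, -0.0, -1.5]
finger_gap: 61.0
finger_force: 19.9
```

Request:
jog_arm --plan '[0,0,-0.008,0,0,0,0,0,-0.016,0,0,0,0,0,-0.024,0,0,0,0,0,-0.03,0,0,0,0,0,-0.034,0,0,0,0,0,-0.037,0,0,0,0,0,-0.039,0,0,0,0,0,-0.0405,0,0,0,0,0,-0.0405,0,0,0,0,0,-0.0405,0,0,0]'

```text
clock: 6.75
eef_pos: [584.9, -91.9, 25.7]
eef_rot: [3.142, 0.0, 2.829]
wrist_force: [-3.1, 1.0, 5.3]
finger_gap: 60.8
finger_force: 19.9
```

Request:
jog_arm --plan '[0,0,0,0,0,0,0,0,0,0,0,0,0,0,0,0,0,0,0,0,0,0,0,0,0,0,0.015,0,0,0,0,0,0.04,0,0,0,0,0,0.08,0,0,0,0,0,0.11,0,0,0,0,0,0.11,0,0,0]' --claw 0.085

```text
clock: 7.65
eef_pos: [586.6, -92.2, 140.6]
eef_rot: [3.141, 0.008, 2.829]
wrist_force: [-0.4, -0.0, 0.0]
finger_gap: 85.0
finger_force: 0.0
```

```bash
python3 - <<'E'
from h import *
p,d=camera("side")
q=np.array([584.8,-92.5,20])
hsv=cv2.cvtColor(p,cv2.COLOR_RGB2HSV); mm=((hsv[...,0]<12)&(hsv[...,1]>140)).astype(np.uint8)
u,v=proj("side",q); n,l,st,c=cv2.connectedComponentsWithStats(mm)
for i in range(1,n):
    if st[i,4]>20 and abs(c[i]-[u,v]).max()<25: print(st[i],c[i])
t=np.linspace(0,6.28,73); pr=np.array([proj("side",(q[0]+31*np.cos(a),q[1]+31*np.sin(a),q[2]+h)) for a in t for h in(0,24)]); print("model",pr.min(0),pr.max(0))
a=cv2.resize(p[120:230,270:410],None,fx=5,fy=5,interpolation=cv2.INTER_CUBIC); cv2.imwrite("pics/crop4.png",a[:,:,::-1])
E
```

```text
[329 197  21  15 137] [337.58394161 205.0729927 ]
[340 196  10   7  26] [343.96153846 198.57692308]
model [328.06437586 194.8954808 ] [349.44997243 212.51290239]
```

View pics/crop4.png

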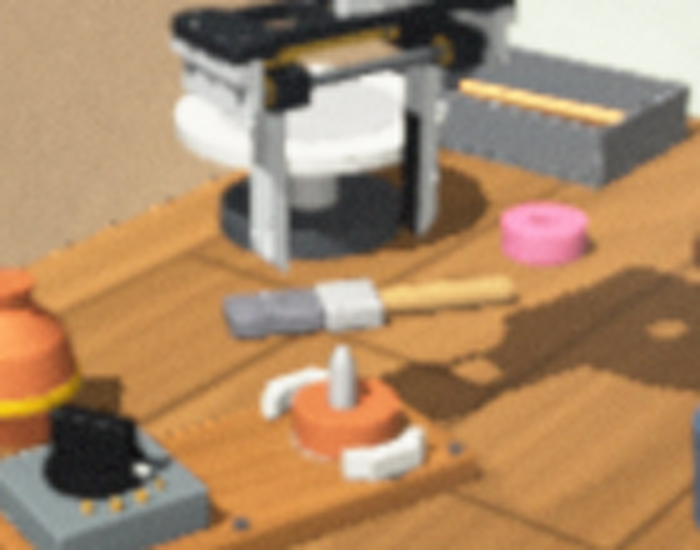

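The wide collar sits flat on the plate's disc around the post at crop (347,418), level and clear of the jaws. Now the narrow one.

Request:
jog_arm --plan '[-0.008,0.045,0,0,0,0,-0.017,0.09,0,0,0,0,-0.026,0.138,0,0,0,0,-0.035,0.186,0,0,0,0,-0.044,0.235,0,0,0,0,-0.053,0.283,0,0,0,0,-0.062,0.33,0,0,0,0,-0.068,0.36,0,0,0,0,-0.0705,0.377,0,0,0,0,-0.0705,0.377,-0.03,0,0,0,-0.0705,0.377,-0.07,0,0,0,-0.0705,0.377,-0.1,0,0,0,-0.0705,0.377,-0.12,0,0,0,-0.0705,0.377,-0.1295,0,0,0,-0.0705,0.377,-0.1295,0,0,0,-0.0705,0.377,-0.1295,0,0,0,-0.0705,0.377,-0.1295,0,0,0]' --claw 0.068

```text
clock: 9.4
eef_pos: [514.9, 285.3, 6.7]
eef_rot: [3.14, 0.001, 2.829]
wrist_force: [-0.3, 0.1, 1.1]
finger_gap: 67.8
finger_force: 0.0
```

Request:
jog_arm --plan '[0,0,0,0,0,0,0,0,0,0,0,0,0,0,0,0,0,0,0,0,0,0,0,0,0,0,0,0,0,0,0,0,0,0,0,0,0,0,0,0,0,0]' --claw 0.034 --force 15

```text
clock: 10.1
eef_pos: [514.5, 285.4, 5.9]
eef_rot: [3.141, 0.001, 2.829]
wrist_force: [-0.2, 0.6, 5.2]
finger_gap: 45.5
finger_force: 15.0
```

Request:
jog_arm --plan '[0,0,0.02,0,0,0,0,0,0.055,0,0,0,0,0,0.095,0,0,0,0,0,0.125,0,0,0,0.008,-0.045,0.13,0,0,0,0.017,-0.09,0.13,0,0,0,0.026,-0.138,0.13,0,0,0,0.035,-0.186,0.13,0,0,0,0.044,-0.235,0.13,0,0,0,0.053,-0.283,0.13,0,0,0,0.062,-0.33,0.13,0,0,0,0.068,-0.36,0.13,0,0,0,0.0705,-0.377,0.13,0,0,0,0.0705,-0.377,0.13,0,0,0,0.0705,-0.377,0.12,0,0,0,0.0705,-0.377,0.12,0,0,0]'

```text
clock: 11.7
eef_pos: [583.9, -90.3, 123.7]
eef_rot: [-3.141, -0.003, 2.831]
wrist_force: [0.0, -0.3, -0.7]
finger_gap: 45.7
finger_force: 15.0
```

```bash
python3 - <<'E'
from h import *
s=manip.read_state(); p,d=camera("side")
q=s["eef_pos"]+np.array([0,0,-5.7]); u,v=proj("side",q); print(s["eef_pos"])
hsv=cv2.cvtColor(p,cv2.COLOR_RGB2HSV); mm=((hsv[...,0]<12)&(hsv[...,1]>140)).astype(np.uint8)
n,l,st,c=cv2.connectedComponentsWithStats(mm)
for i in range(1,n):
    if st[i,4]>20 and abs(c[i]-[u,v]).max()<30: print(st[i],c[i])
t=np.linspace(0,6.28,73); pr=np.array([proj("side",(q[0]+23*np.cos(a),q[1]+23*np.sin(a),q[2]+h)) for a in t for h in(0,24)]); print("model",pr.min(0),pr.max(0))
E
```

```text
[583.94111325 -90.2832382  123.72489284]
[335 166  12  14 149] [340.2147651  172.65100671]
[329 196  21  16 164] [338.5        203.72560976]
model [330.26853227 165.9952565 ] [346.90587584 180.77294611]
```

Request:
jog_arm --plan '[0,0,-0.02,0,0,0,0,0,-0.034,0,0,0,0,0,-0.038,0,0,0,0,0,-0.042,0,0,0,0,0,-0.046,0,0,0,0,0,-0.05,0,0,0,0,0,-0.055,0,0,0,0,0,-0.06,0,0,0,0,0,-0.06,0,0,0]'

```text
clock: 12.65
eef_pos: [584.5, -91.8, 64.7]
eef_rot: [-3.142, -0.001, 2.829]
wrist_force: [-0.0, 0.2, -1.5]
finger_gap: 45.3
finger_force: 15.0
```

Request:
jog_arm --plan '[0,0,-0.005,0,0,0,0,0,-0.009,0,0,0,0,0,-0.012,0,0,0,0,0,-0.0145,0,0,0,0,0,-0.0165,0,0,0,0,0,-0.0165,0,0,0,0,0,-0.0165,0,0,0]'

```text
clock: 13.35
eef_pos: [584.9, -91.9, 49.8]
eef_rot: [-3.142, 0.001, 2.829]
wrist_force: [-4.7, 0.3, 7.8]
finger_gap: 45.3
finger_force: 15.0
```

Request:
jog_arm --plan '[0,0,0,0,0,0,0,0,0,0,0,0,0,0,0,0,0,0,0,0,0,0,0,0,0,0,0.015,0,0,0,0,0,0.045,0,0,0,0,0,0.08,0,0,0,0,0,0.085,0,0,0,0,0,0.085,0,0,0]' --claw 0.066

```text
clock: 14.25
eef_pos: [585.2, -92.0, 135.7]
eef_rot: [3.141, 0.003, 2.829]
wrist_force: [0.8, 0.9, -1.2]
finger_gap: 66.3
finger_force: 0.0
```

```bash
python3 - <<'E'
from h import *
p,d=camera("side")
a=cv2.resize(p[120:230,270:410],None,fx=5,fy=5,interpolation=cv2.INTER_CUBIC); cv2.imwrite("pics/crop5.png",a[:,:,::-1])
hsv=cv2.cvtColor(p,cv2.COLOR_RGB2HSV)
w=(hsv[...,1]<40)&(p.min(2)>180); w[:210]=0; 
print(np.argwhere(((p.max(2)<50))[195:225,270:310])[:, ::-1].mean(0)+[270,195], manip.read_state()["eef_pos"])
c=np.array([634.,60,75]); print(proj("side",c), proj("side",c+[0,0,10]))
for sgn in(1,-1):
  e=c+sgn*24*np.array([np.cos(.287),np.sin(.287),0])+[0,0,10]; print(sgn,proj("side",e))
E
```

```text
[287.97286822 210.35658915] [584.64578999 -91.85333954 134.1631321 ]
[288.90078237 205.94634686] [288.66078969 202.67458439]
1 [280.76316548 201.03542835]
-1 [296.7052049  204.34420697]
```

View pics/crop5.png

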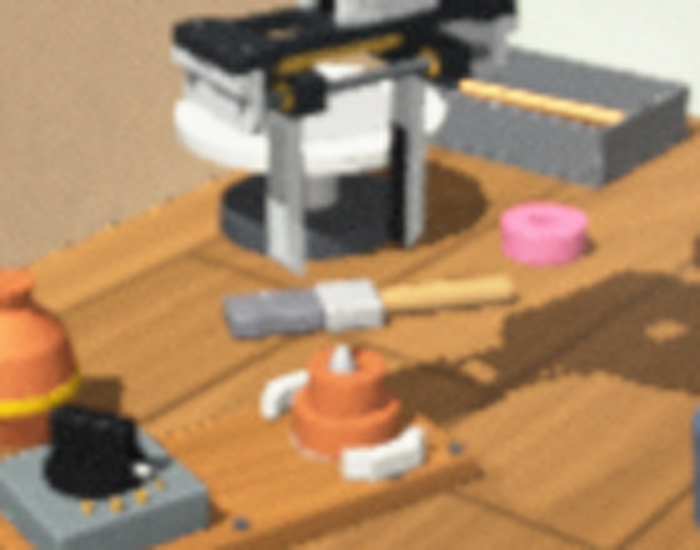

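Both collars are seated, with the narrow one on the wide one at crop (347,375) and the cone showing above. The dial bar is at rest, ending at (52,407) and (135,432) in the crop as predicted. Now to the dial.

Request:
jog_arm --plan '[0.012,0.038,0,0,0,8.5,0.024,0.076,0,0,0,17,0.037,0.115,0,0,0,25.5,0.049,0.152,0,0,0,34,0.049,0.152,0,0,0,34.4,0.049,0.152,0,0,0,34.4,0.049,0.152,-0.03,0,0,34.4,0.049,0.152,-0.055,0,0,34.4,0.049,0.152,-0.066,0,0,34.4,0.049,0.152,-0.072,0,0,34.4,0.049,0.152,-0.072,0,0,34.4,0.049,0.152,-0.072,0,0,34.4,0.049,0.152,-0.072,0,0,34.4]' --claw 0.05

```text
clock: 15.6
eef_pos: [634.2, 60.1, 63.1]
eef_rot: [-3.141, 0.002, -2.854]
wrist_force: [-0.2, 0.3, 0.6]
finger_gap: 49.9
finger_force: 0.0
```

Request:
jog_arm --plan '[0,0,0,0,0,0,0,0,0,0,0,0,0,0,0,0,0,0,0,0,0,0,0,0,0,0,0,0,0,0,0,0,0,0,0,0,0,0,0,0,0,0,0,0,0,0,0,0,0,0,0,0,0,0]' --claw 0.004 --force 35

```text
clock: 16.5
eef_pos: [633.5, 60.8, 62.0]
eef_rot: [3.141, -0.0, -2.853]
wrist_force: [-2.3, 4.9, 2.3]
finger_gap: 13.9
finger_force: 35.0
```

Request:
jog_arm --plan '[0,0,0,0,0,-4,0,0,0,0,0,-8,0,0,0,0,0,-12,0,0,0,0,0,-16,0,0,0,0,0,-20,0,0,0,0,0,-24,0,0,0,0,0,-28,0,0,0,0,0,-32,0,0,0,0,0,-36,0,0,0,0,0,-40,0,0,0,0,0,-44,0,0,0,0,0,-48,0,0,0,0,0,-52,0,0,0,0,0,-56,0,0,0,0,0,-60,0,0,0,0,0,-63,0,0,0,0,0,-66,0,0,0,0,0,-68.5,0,0,0,0,0,-69.5,0,0,0,0,0,-69.5]'

```text
clock: 18.5
eef_pos: [634.4, 63.7, 62.0]
eef_rot: [3.137, -0.002, 2.218]
wrist_force: [7.5, 21.8, -4.6]
finger_gap: 14.0
finger_force: 35.0
```

Request:
jog_arm --plan '[0,0,0,0,0,0,0,0,0,0,0,0,0,0,0,0,0,0,0,0,0,0,0,0,0,0,0,0,0,0]'

```text
clock: 19.0
eef_pos: [634.5, 63.6, 62.0]
eef_rot: [3.137, -0.002, 2.218]
wrist_force: [7.1, 23.4, -3.8]
finger_gap: 13.9
finger_force: 35.0
```

```bash
python3 - <<'E'
from h import *
print({k:np.round(v,3) for k,v in manip.read_state().items()})
p,d=camera("side")
a=cv2.resize(p[130:240,250:390],None,fx=5,fy=5,interpolation=cv2.INTER_CUBIC); cv2.imwrite("pics/crop6.png",a[:,:,::-1])
c=np.array([634.,60,85])
for a in(0,.4,.8,1.2):
  t=-.313+.6-a; print(a,((proj("side",c-26*np.array([np.cos(t),np.sin(t),0])-[0,0,30])-[250,130])*5).round())
E
```

```text
{'clock': np.float64(19.0), 'joints': array([ 0.041,  0.631,  1.388,  0.005,  1.119, -0.609]), 'qd': array([-0.002, -0.001,  0.   , -0.   ,  0.   ,  0.   ]), 'effort': array([-13.782, -69.238, -29.73 ,  -5.037,   2.117,   0.181]), 'eef_pos': array([634.469,  63.65 ,  62.039]), 'eef_rot': array([ 3.137e+00, -2.000e-03,  2.218e+00]), 'wrist_force': array([ 7.086, 23.43 , -3.816]), 'moment': array([ 4.251, -1.463,  0.226]), 'finger_force': np.float64(35.003), 'finger_gap': np.float64(13.91)}
0 [240. 421.]
0.4 [228. 430.]
0.8 [210. 435.]
1.2 [191. 437.]
```

View pics/crop6.png

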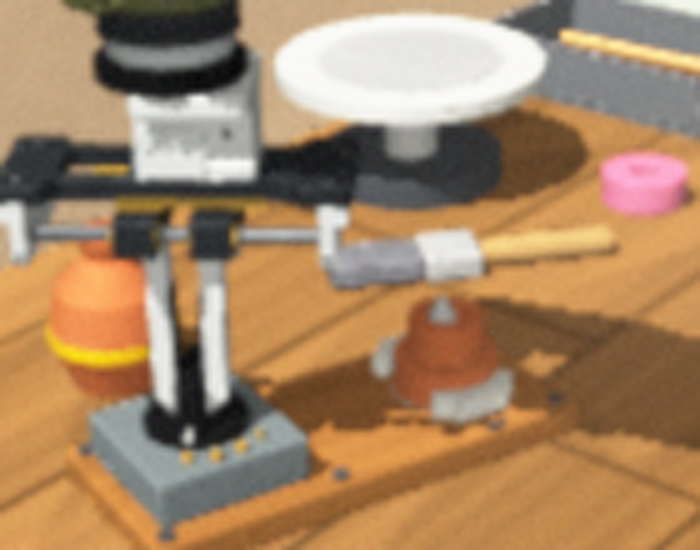

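The white nose is at crop (189,435), and I predicted (191,437) for the third click. The tool turned 1.21 rad, the jaws are in, and both collars are still seated. The dial is steady, so I'm handing in.

```bash
python3 -c "
from cell import manip
print(manip.sign_off())"
```

```text
the job is handed in; nothing more can be done
None
```

The job is handed in: both collars are seated on the post, and the gripper is holding the dial steady at the third click (about 1.21 rad); `sign_off()` returned no verdict.

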